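# Swing the vial tray home in the reader and bolt it

## Task

Push the grey vial tray near its free corner so that it swings round on its pivot pin and drives the reader's blue plunger all the way in; keep pressing it home for a good second so that the plunger feels some 15 N, and never more than 25 N. Then let go and slide the red-knobbed bolt all the way across behind the tray so that it cannot swing back. Leave the blue-capped tube, the amber jar and the white beaker where they stand.

Things in the scene. Friction and masses are not known exactly. Their poses are not given: they have to be found in the camera images.
- station: Fixed aluminium deck plate 345 x 345 x 8 mm (own x -170..175, y -70..275). Origin: axis of the upright steel pivot pin (12 mm thick, 22 mm head, top 52 mm up), at bench level; z up, y along the tray's home direction, x towards the reader. White reader housing at about x 86..166, y 40..210, top 78 mm up.
- tray: Grey tray 90 x 160 x 33 mm, about 0.6 kg, vial tops 52 mm up. Lies loose on the deck (8 mm above bench) round the pin, 1 mm play. Origin: pivot hole, underside; spans own x -18..72, y -18..142 mm. Home: against the stopped plunger, axes within 0.05 rad of the station's. Starts 0.9 to 1.35 rad anticlockwise (from above) of home: swing it clockwise. Slick: unknown friction, 0.5 to 3 N.
- tray_corner (a point): Where to push: on the tray's outer face x = -18 mm, at y = 118 mm, 18 mm above its underside; push towards the tray's +x. With the tray home it lies straight across from the plunger, equally far from the pin.
- plunger: Blue round-nosed plunger of the reader, 14 mm thick, 26 mm above bench, at station y = 118 mm; slides along station +x, travel up to 10 mm. Origin: centre of the nose ball (radius 7 mm). Its rigid stop lies with the origin anywhere from station x = 73.5 to 84.5 mm: feel for it. About 5 N of friction on the way; no spring. Friction keeps up to a quarter of the push from reaching it.
- bolt (a joint): Travel (m) of the locking bolt along station -y: 0 drawn back, 0.045 fully across (hard stop); friction about 2 N. Steel bar 14 mm wide, top 33 mm above bench, centred on station x = -34 mm; nose at station y = 169 mm drawn back, 124 mm across, then behind the tray's face x = -18 mm with 3 to 15 mm to spare. It strikes the tray if that is far from home.
- bolt_knob (a point): On the axis of the bolt's upright red knob (16 mm thick, from 33 to 75 mm above bench), 60 mm above bench; station x = -34 mm, y = 244 mm minus the bolt's travel. Push it towards station -y.
- blue_tube: Standing tube with blue cap, 34 mm thick, 85 mm tall; origin: centre of underside. Bystander.
- amber_jar: Amber jar with white cap, 48 mm thick, 75 mm tall; origin: centre of underside. Bystander.
- beaker: White plastic beaker, 60 mm wide, 70 mm tall; origin: centre of underside. Bystander.

How it is judged (in metres and radians):
On the way, in this order (a step that is already met when the one before it is completed fails the run):
1. the tray is pressed home against the plunger's stop with 10 to 20 N, for 0.8 s (contact force between tray and plunger between 10 and 20 N), for 0.8 s.
2. the bolt is fully across (value of joint bolt above 0.042 m), for 0.2 s.
At the end, for the whole second after the job is handed in: The bolt is at least 42 mm across, the tray is still on its pin, within 0.07 rad of the station's axes, flat and at rest (value of joint bolt above 0.042 m and angle between the x axis of tray and the x axis of station, either way round below 0.07 rad and distance between tray and station below 0.012 m and linear speed of tray below 0.01 m/s and angle between tray's own z axis and vertical below 0.03 rad); the robot touches nothing.
It fails at once if the plunger is pressed with more than 25 N (contact force between tray and plunger above 25 N).
It fails at once if a bystander is moved more than 15 mm (distance of any of blue_tube, amber_jar, beaker from where it was at the start of the episode above 0.015 m).
It fails at once if the tray is tipped (angle between tray's own z axis and vertical above 0.15 rad).
It also fails if it takes over 64 s, if anything falls off the work surface, if the arm or the gripper's body presses on something with over 40 N, if the wrist force passes 120 N, or if a joint passes its speed limit or range.

## Robot

A 6-joint arm with a two-finger parallel gripper is mounted at the origin on the work surface. World frame = base frame: x ahead of the robot, y to its left, z up, the work surface at z = 0. Lengths are in mm, angles in degrees, forces in N, time in s.
With the tool pointing down it reaches from about 300 to 850 mm from the base axis. Payload 4.2 kg.
Tool frame: the origin (TCP) lies midway between the tips of the shut fingers; the grasp point (between the pads) lies 19 mm behind it; z points along the fingers, y is the line along which they close (so a half turn about z gives the same grasp; the last joint's range is limited). The gripper opens to 91 mm and grips with 3 to 60 N. Pads are 32 mm wide; open, the fingers measure 118 mm over their backs; the gripper's body (76 mm by 178 mm) begins 60 mm behind the grasp point.
Start: joints at [75.401, 18.312, 89.639, -0, 72.044, -1.146], TCP at [133.774, 559.239, 213.976] pointing down, gripper open.
Joint ranges: [-177.97, 177.97], [-48.28, 115.42], [12.27, 149.76], [-77.06, 257.06], [2.81, 150.46], [-146.56, 146.56]. Speed limits (degrees/s): [147.25, 147.25, 180, 180, 180, 180].

## Interface

Orientations are given as [roll, pitch, yaw] about the fixed x, y, z axes, in that order (R = Rz(yaw) Ry(pitch) Rx(roll)).
In Python, from workcell import env gives the robot as it stands.
- The arm moves only by the shell command python3 drive.py [OPENING] [FORCE], which reads ROWS from standard input. ROWS is a JSON list of rows, 1 to 8 of them, each an object with the fields tx, ty, tz (the shift in shares of the most that a row can go, 1 being 50 mm), drx, dry, drz (a rotation vector in a scale on which 1.0 is 180 degrees); a field left out counts as zero; each row shifts and turns the commanded pose from where the row before left it, along the tool's axes as they then stand; what a row does not reach is not made up. A row lasts 1/10 s, in which the tool goes at most 50 mm and 8.59 degrees, less where a joint would pass 70% of its speed; a pose out of reach is approached as far as the arm can. OPENING is the finger opening in mm, set as the command begins (- or left out keeps the last). The fingers move at their own pace and stop on an object; FORCE is the grip in N (left out, the last holds). Time passes only in rows, so rows that do not move let the fingers close. It prints the time, the measured TCP pose, the force, the opening and the grip force at its end. Shift and turn numbers lie between -1 and 1, and a call with a number outside is refused. Input that does not fit is refused with a message, and nothing moves.
- env.state(): the state, without advancing time (a new reading comes with each control period).
- env.grab_frame(name): name is "side" or "top"; returns the picture (384x512x3 uint8, blue, green, red); there is no depth.
- env.camera_model(name): a dict with "fx", "fy", "cx", "cy" (pixels), "T" (4x4, takes a point from camera to world coordinates). Camera axes: x right, y up, looking along -z (the intrinsics and any distortion apply to the point x, -y, -z); pixel columns grow to the right and rows downward; lengths in mm; the calibration is good to about 2 mm. A picture is of the moment at which its call begins. camera_model takes no time and is no camera call.
- env.job_done(): hands the job in; it is judged then, once.
The state is a dict: "time_s": time; "qpos": joint angles; "qvel": joint speeds; "effort": joint torques, N m; "ee_pos": TCP position; "ee_rot": TCP orientation; "force": force on the tool from outside, world axes, zero at the start; "torque": the same for the moment, N m; "gripper_width": finger opening in mm; "gripper_force": force on a finger pad.
Only numpy, scipy, OpenCV 4.12 (cv2) and the standard library are available. Lean on these libraries where they do the work, as an engineer would, in place of code of your own. Each camera call takes 0.05 s, during which the arm holds its last target. There are 200 camera calls.

## Working session

There is one attempt and no reset: what is moved stays moved. The work goes in short steps, Python scripts to look and compute and a shell command to move; the robot and the scene stay as the last step left them, time stands still between calls to the robot, and variables do not carry over. Pictures are saved under pics/ and viewed, at most 10 in all, crops included, and the job is handed in when it is done.

```bash
ls; mkdir -p pics
python3 - <<'E'
from workcell import env
import cv2,numpy as np
print(env.state())
for n in("top","side"):
    cv2.imwrite(f"pics/{n}0.png",env.grab_frame(n)); m=env.camera_model(n); print({k:(np.round(v,3).tolist() if k!='x' else v) for k,v in m.items()})
E
```

```text
drive.py
pics
workcell.py
{'time_s': 0.0, 'qpos': array([ 7.53993428e+01,  1.83490828e+01,  8.97042896e+01, -3.36642512e-04,
        7.20404254e+01, -1.14370796e+00]), 'qvel': array([ 0.03367098,  0.01323267,  0.03478137, -0.01775045, -0.01041524,
       -0.045479  ]), 'effort': array([-3.16333528e-03, -4.12467098e+01, -2.31977248e+01,  7.24403188e-02,
        4.55873762e-02, -1.46117172e-04]), 'ee_pos': array([133.67156144, 558.76180932, 213.16023231]), 'ee_rot': array([-1.79906214e+02, -1.55221190e-03,  1.66543154e+02]), 'force': array([ 1.00511174, -0.6782243 ,  0.97327172]), 'torque': array([ 0.00619984, -0.01119084,  0.03611712]), 'gripper_force': 0.0, 'gripper_width': 91.35850687989398}
{'fx': 357.99, 'fy': 357.99, 'cx': 253.43, 'cy': 188.875, 'T': [[0.02, 0.988, -0.152, 489.736], [-1.0, 0.021, 0.006, 52.325], [0.009, 0.152, 0.988, 940.797], [0.0, 0.0, 0.0, 1.0]]}
{'fx': 407.058, 'fy': 407.058, 'cx': 260.224, 'cy': 192.514, 'T': [[0.786, 0.423, -0.451, 153.96], [-0.618, 0.536, -0.575, -508.691], [-0.002, 0.731, 0.683, 751.773], [0.0, 0.0, 0.0, 1.0]]}
```

View pics/top0.png

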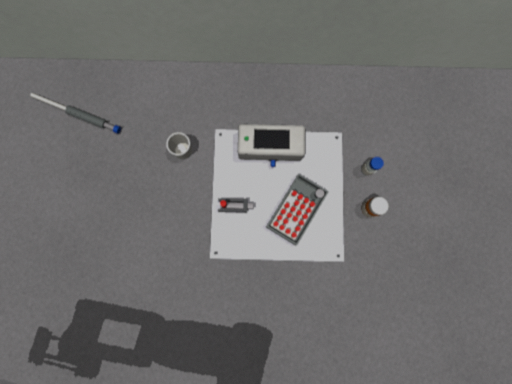

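View pics/side0.png

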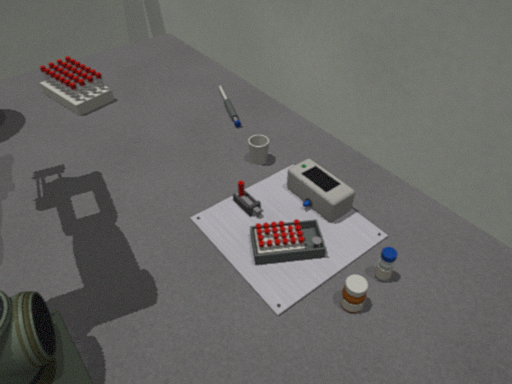

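The top view shows the deck at about (212..344, 130..260), the pin at (320,193), the plunger at (273,163) and the knob at (224,204). The bystanders are the beaker (178,145), tube (374,164) and jar (376,206). Station axes are close to the world axes. Next I measure.

```bash
cat > h.py <<'E'
import numpy as np,cv2
from workcell import env
def ray(n,px):
    m=env.camera_model(n);T=np.array(m["T"]);u,v=px
    d=T[:3,:3]@np.array([(u-m["cx"])/m["fx"],-(v-m["cy"])/m["fy"],-1]);return T[:3,3],d
def onz(n,px,z):
    o,d=ray(n,px);return o+d*(z-o[2])/d[2]
def tri(a,b):
    o1,d1=ray("top",a);o2,d2=ray("side",b)
    s=np.linalg.lstsq(np.c_[d1,-d2],o2-o1,rcond=None)[0];p,q=o1+d1*s[0],o2+d2*s[1]
    return (p+q)/2,np.linalg.norm(p-q)
E
python3 - <<'E'
from h import *
for n,box in(("top",(200,120,355,270)),("side",(180,150,400,315))):
    im=cv2.imread(f"pics/{n}0.png");hsv=cv2.cvtColor(im,cv2.COLOR_BGR2HSV)
    H,S,V=cv2.split(hsv)
    if n=="top":
        w=((V>120)&(S<60)).astype(np.uint8)
        w[:, :200]=0;w[:,350:]=0
        k=np.ones((3,3),np.uint8)
        cs=cv2.findContours(w,0,2)[0];c=max(cs,key=cv2.contourArea);hull=cv2.convexHull(c)
        r=cv2.approxPolyDP(hull,5,True)[:,0];print("deck",r.tolist(),cv2.contourArea(hull))
        P=np.array([onz("top",p,8)[:2] for p in r]);print(P.round(1).tolist(),np.linalg.norm(P-np.roll(P,1,0),axis=1))
    for nm,mk in(("red",((H<8)|(H>172))&(S>150)&(V>70)),("blue",(H>100)&(H<130)&(S>120)&(V>50))):
        _,_,st,ce=cv2.connectedComponentsWithStats(mk.astype(np.uint8))
        print(n,nm,[(s.tolist(),c.round(1).tolist()) for s,c in zip(st[1:],ce[1:]) if s[4]>8 and 120<c[1]<320 and 200<c[0]<420])
    x0,y0,x1,y1=(205,125,350,265) if n=="top" else (185,150,395,310)
    c=im[y0:y1,x0:x1];f=5.5 if n=="top" else 3.6
    cv2.imwrite(f"pics/{n}c.png",cv2.resize(c,None,fx=f if n!="top" else 4.2,fy=f if n!="top" else 4.2,interpolation=cv2.INTER_CUBIC))
E
```

```text
deck [[216, 128], [302, 125], [342, 133], [344, 261], [209, 257]] 17687.5
[[797.6, 151.1], [811.3, -81.8], [791.3, -190.2], [451.1, -189.2], [454.5, 156.7]] [343.14895837 233.24069126 110.23786569 340.18277932 345.97845145]
top red [([292, 191, 5, 4, 14], [293.9, 192.7]), ([298, 194, 5, 5, 18], [299.9, 196.3]), ([304, 198, 5, 5, 18], [305.7, 200.0]), ([221, 200, 5, 8, 32], [223.1, 203.4]), ([295, 201, 4, 4, 12], [296.2, 202.6]), ([285, 203, 4, 5, 13], [286.6, 205.1]), ([310, 202, 5, 4, 17], [311.9, 203.6]), ([301, 204, 4, 5, 15], [302.3, 205.9]), ([291, 207, 4, 4, 14], [292.5, 208.5]), ([281, 209, 4, 5, 14], [282.6, 211.2]), ([306, 208, 5, 5, 15], [308.1, 209.9]), ([297, 211, 4, 4, 14], [298.5, 212.5]), ([287, 213, 4, 4, 13], [288.8, 214.8]), ([278, 215, 4, 5, 13], [279.2, 217.2]), ([303, 214, 4, 4, 14], [304.6, 215.7]), ([293, 217, 4, 4, 13], [294.6, 218.4]), ([284, 219, 4, 5, 14], [285.3, 220.8]), ([274, 221, 4, 5, 14], [275.6, 223.2]), ([299, 220, 4, 5, 14], [300.6, 222.2]), ([280, 225, 4, 4, 13], [281.5, 226.8]), ([296, 226, 4, 5, 16], [297.4, 228.0]), ([286, 229, 4, 4, 14], [287.5, 230.7]), ([292, 233, 4, 4, 14], [293.5, 234.5])]
top blue [([370, 157, 14, 13, 134], [376.2, 162.9]), ([271, 160, 4, 7, 26], [272.5, 162.8])]
side red [([238, 181, 6, 15, 64], [240.6, 187.5]), ([294, 220, 10, 23, 107], [298.7, 230.8]), ([263, 223, 7, 12, 47], [266.3, 228.2]), ([271, 222, 9, 23, 93], [275.1, 232.8]), ([279, 222, 9, 23, 93], [282.8, 232.5]), ([256, 224, 8, 23, 96], [259.5, 234.8]), ([288, 225, 8, 19, 68], [291.4, 234.6]), ([267, 240, 5, 6, 23], [269.1, 242.4])]
side blue [([234, 120, 6, 7, 31], [237.1, 123.1]), ([303, 200, 7, 6, 32], [306.4, 202.8]), ([382, 247, 15, 15, 181], [388.8, 254.0])]
```

View pics/topc.png

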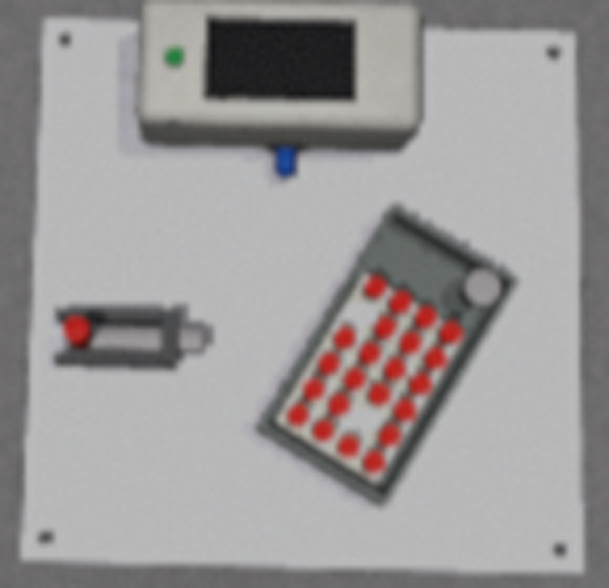

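View pics/sidec.png

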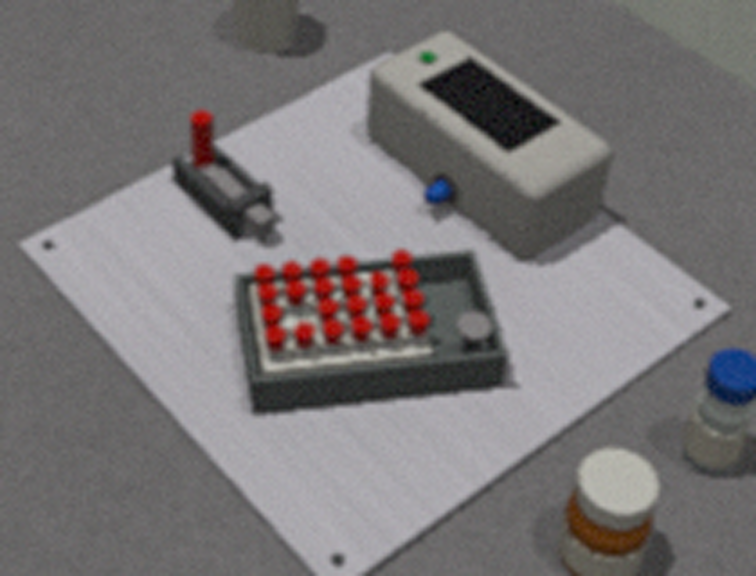

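The crops give pin head (483,287), four deck screws, knob top (78,330) and nose (286,150..178) in the top crop. In the side crop the pin is at (475,327) and the knob top at (202,118). Now I turn these into world positions.

Run:
```python
from h import *
t=lambda x,y:((x+.5)/4.2-.5+205,(y+.5)/4.2-.5+125)
s=lambda x,y:((x+.5)/3.6-.5+185,(y+.5)/3.6-.5+150)
pr=lambda a,b:print(a,np.round(b,2))
p,e=tri(t(483,287),s(475,327));pr("pin tri",[*p,e])
pin=onz("top",t(483,287),52);pr("pin z52",pin)
pin2=onz("side",s(475,327),52);pr("pin side z52",pin2)
k,e=tri(t(78,328),s(202,118));pr("knobtop tri",[*k,e])
pl,e=tri((272.5,163.5),(305.8,203));pr("plunger tri",[*pl,e])
pr("plunger z26",onz("top",(272.5,164),26))
S=np.array([onz("top",t(*q),8)[:2] for q in((65,40),(553,52),(45,537),(559,550))]);pr("screws",S)
pr("mean",S.mean(0))
c=S.mean(0)
ey=(S[0]-S[1]);ey2=S[2]-S[3];ex=S[0]-S[2];ex2=S[1]-S[3]
for v in(ey,ey2):print("yaw y",np.degrees(np.arctan2(-v[0],v[1])),np.hypot(*v))
for v in(ex,ex2):print("yaw x",np.degrees(np.arctan2(v[1],v[0])),np.hypot(*v))
for nm,q in(("tube",(376.2,162.9)),):pr(nm,onz("top",q,85))
pr("jar",onz("top",(379,206),75)); pr("beaker",onz("top",(178.5,144),70))
# tray angle: vial column red lists
a=np.array([onz("top",q,52)[:2] for q in((311.9,203.6),(308.1,209.9),(304.6,215.7),(300.6,222.2),(297.4,228),(293.5,234.5))])
d=a[-1]-a[0];print("tray y dir yaw",np.degrees(np.arctan2(-d[0],d[1])),np.hypot(*d))
for nm,q in(("cornerA",(396,206)),("B",(516,281)),("C",(383,503)),("D",(261,428))):pr(nm,onz("top",t(*q),41))
# station hypothesis
yaw=np.radians(np.mean([np.degrees(np.arctan2(-v[0],v[1])) for v in(ey,ey2)]+[np.degrees(np.arctan2(v[1],v[0])) for v in(ex,ex2)]))
R=np.array([[np.cos(yaw),-np.sin(yaw)],[np.sin(yaw),np.cos(yaw)]])
pr("yaw",np.degrees(yaw));pr("origin from deck",c-R@[2.5,102.5])
pr("knob own",R.T@(k[:2]-pin[:2]));pr("plunger own",R.T@(pl[:2]-pin[:2]))
```

```text
pin tri [ 619.66 -119.87   49.68    0.62]
pin z52 [ 619.58 -119.61   52.  ]
pin side z52 [ 617.83 -121.02   52.  ]
knobtop tri [586.58 120.28  74.62   1.78]
plunger tri [ 6.9811e+02 -1.7600e+00  2.8390e+01  1.4000e-01]
plunger z26 [697.26  -1.88  26.  ]
screws [[ 780.61  139.41]
 [ 779.73 -174.5 ]
 [ 466.17  140.95]
 [ 464.49 -173.32]]
mean [622.75 -16.86]
yaw y -0.16001665908714371 313.91167945804295
yaw y -0.30567911766758127 314.26670903993454
yaw x -0.2794435929343738 314.4441464403644
yaw x -0.21479850028559275 315.24256354518843
tube [ 692.21 -252.9    85.  ]
jar [ 587.15 -259.83   75.  ]
beaker [733.35 236.82  70.  ]
tray y dir yaw 59.432650504731996 90.11132994393837
cornerA [670.   -68.98  41.  ]
B [ 625.28 -141.79   41.  ]
C [490.73 -61.36  41.  ]
D [533.47  11.5   41.  ]
yaw -0.24
origin from deck [ 619.82 -119.35]
knob own [-34.01 239.74]
plunger own [ 78.03 118.17]
```

Two methods agree on the station origin, (619.7, -119.5), with yaw -0.2°. The tray is about 59.7° anticlockwise and the heights check out. With the tool's present yaw, a corner of the shut fingers points at about 27°, so it can push throughout the swing without turning. I move above the standoff point.

Careful with the scale: shifts go in shares of 50 mm and turns go in shares of 180 degrees. That gives: -35 mm is -0.7, -30 mm is -0.6.

```bash
echo '[{"tx": -0.26, "ty": -0.3}, {"tx": -0.46, "ty": -0.53}, {"tx": -0.6, "ty": -0.7}, {"tx": -0.6, "ty": -0.7}, {"tx": -0.6, "ty": -0.7}, {"tx": -0.6, "ty": -0.7}, {"tx": -0.6, "ty": -0.7}, {"tx": -0.6, "ty": -0.7}]' | python3 drive.py 0 20
echo '[{"tx": -0.6, "ty": -0.7}, {"tx": -0.6, "ty": -0.7}, {"tx": -0.6, "ty": -0.7}, {"tx": -0.6, "ty": -0.7}, {"tx": -0.6, "ty": -0.7}, {"tx": -0.6, "ty": -0.7}, {"tx": -0.6, "ty": -0.7}, {"tx": -0.6, "ty": -0.7}]' | python3 drive.py
echo '[{"tx": -0.46, "ty": -0.5}, {"tx": -0.2, "ty": -0.24}, {}, {}]' | python3 drive.py
```

```text
time_s: 0.9
ee_pos: [285.6, 262.6, 213.8]
ee_rot: [-180.0, 0.0, 166.6]
force: [1.3, 0.1, -0.4]
gripper_width: 29.6
gripper_force: 0.0
time_s: 1.7
ee_pos: [453.9, -65.7, 213.7]
ee_rot: [180.0, -0.0, 166.5]
force: [0.8, 0.5, -0.4]
gripper_width: 0.3
gripper_force: 0.0
time_s: 2.1
ee_pos: [476.2, -106.5, 213.5]
ee_rot: [179.9, -0.1, 166.5]
force: [0.4, -0.3, -0.1]
gripper_width: 0.4
gripper_force: 0.0
```

Converted, 40 mm is 0.8, 30 mm is 0.6.

```bash
echo '[{"tz": 0.6}, {"tz": 0.8}, {"tz": 0.8}, {"tz": 0.8}, {"tz": 0.54}, {"tz": 0.3}, {"tz": 0.1}, {}]' | python3 drive.py
python3 - <<'E'
from h import *
cv2.imwrite("pics/s1.png",env.grab_frame("side"))
print(env.state()["force"])
E
```

```text
time_s: 2.9
ee_pos: [476.5, -106.2, 16.9]
ee_rot: [180.0, -0.1, 166.6]
force: [0.0, 0.7, -0.0]
gripper_width: 0.6
gripper_force: 0.0
[0.55623697 0.76850348 0.78077527]
```

View pics/s1.png

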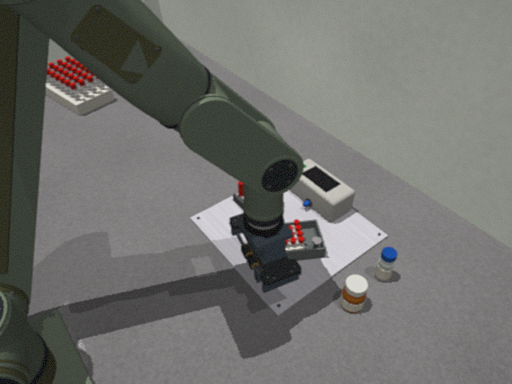

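The fingers are down on the deck behind the tray's outer face (side view around (260,265)), clear of it. Next I compute arc waypoints in tool axes.

```bash
cat > arc.py <<'E'
import sys
from h import *
def R(a):
    a=np.radians(a);return np.array([[np.cos(a),-np.sin(a)],[np.sin(a),np.cos(a)]])
pin=np.array([619.7,-119.5]);tx=np.array([-.9725,.2327]);ty=np.array([.2327,.9725])
off=-16*tx+13.5*ty
def tcp(th,back=0):return pin+R(th)@[-18-back,118]-off
def d(a,b):return np.round([(b-a)@tx,(b-a)@ty],1).tolist()
p=env.state()["ee_pos"][:2]
q=tcp(59.4);print("to contact",d(p,q),q)
for th in np.arange(54.4,-1,-5):
    n=tcp(th);print(th,d(q,n),n.round(1));q=n
E
python3 arc.py
```

```text
to contact [-7.5, 24.7] [490.26824533 -84.33201943]
54.4 [-2.0, 10.2] [494.6 -74.9]
49.4 [-2.9, 10.0] [499.7 -65.8]
44.4 [-3.7, 9.7] [505.6 -57.2]
39.4 [-4.6, 9.4] [512.2 -49.1]
34.4 [-5.4, 8.9] [519.5 -41.7]
29.4 [-6.1, 8.4] [527.4 -34.9]
24.4 [-6.8, 7.9] [535.9 -28.9]
19.4 [-7.5, 7.2] [544.8 -23.6]
14.399999999999999 [-8.1, 6.6] [554.2 -19.1]
9.399999999999999 [-8.6, 5.8] [564.  -15.4]
4.399999999999999 [-9.1, 5.1] [574.  -12.6]
-0.6000000000000014 [-9.5, 4.2] [584.2 -10.7]
```

Converted, 8 mm is 0.16, 6 mm is 0.12.

```bash
echo '[{"tx": -0.05, "ty": 0.16}, {"tx": -0.04, "ty": 0.12}, {"tx": -0.02, "ty": 0.08}, {"tx": -0.02, "ty": 0.08}, {"tx": -0.02, "ty": 0.06}, {"tx": -0.02, "ty": 0.08}, {"tx": -0.02, "ty": 0.08}, {"tx": -0.03, "ty": 0.1}]' | python3 drive.py
echo '[{"tx": -0.03, "ty": 0.1}, {"tx": -0.03, "ty": 0.1}, {"tx": -0.036, "ty": 0.098}, {"tx": -0.036, "ty": 0.096}, {"tx": -0.046, "ty": 0.094}, {"tx": -0.046, "ty": 0.094}, {"tx": -0.054, "ty": 0.09}, {"tx": -0.054, "ty": 0.09}]' | python3 drive.py
python3 - <<'E'
from h import *
cv2.imwrite("pics/t1.png",cv2.resize(env.grab_frame("top")[100:280,180:400],None,fx=3,fy=3))
E
```

```text
time_s: 3.75
ee_pos: [496.0, -72.8, 16.7]
ee_rot: [-180.0, -0.1, 166.5]
force: [-2.5, -1.2, 0.3]
gripper_width: 0.4
gripper_force: 1.0
time_s: 4.55
ee_pos: [521.9, -39.5, 16.9]
ee_rot: [180.0, -0.0, 166.5]
force: [-1.5, -1.3, 0.5]
gripper_width: 0.5
gripper_force: 0.8
```

View pics/t1.png

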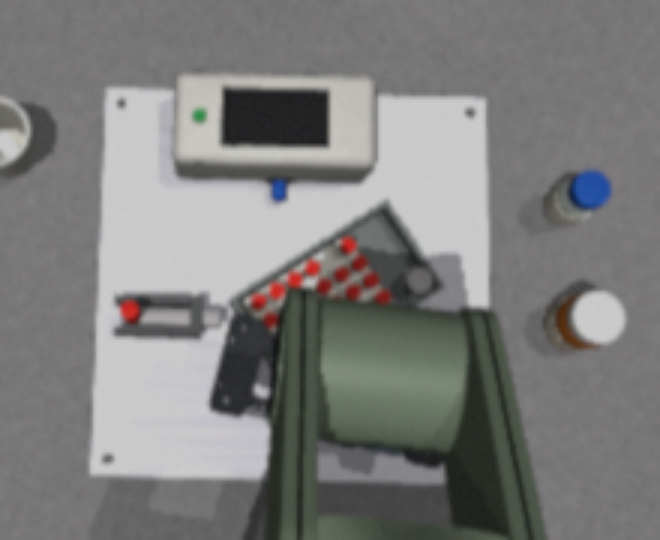

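The tray is swinging, now at about 33°, with contact near its free end. I continue to about 10° and slow down.

Converted, 4.1 mm is 0.082, -3.6 mm is -0.072.

```bash
echo '[{"tx": -0.058, "ty": 0.082}, {"tx": -0.058, "ty": 0.082}, {"tx": -0.066, "ty": 0.074}, {"tx": -0.066, "ty": 0.074}, {"tx": -0.072, "ty": 0.066}, {"tx": -0.072, "ty": 0.066}, {"tx": -0.072, "ty": 0.06}, {"tx": -0.06, "ty": 0.048}]' | python3 drive.py
echo '[{"tx": -0.04, "ty": 0.03}, {"tx": -0.04, "ty": 0.026}, {"tx": -0.04, "ty": 0.024}, {"tx": -0.03, "ty": 0.018}, {"tx": -0.03, "ty": 0.018}, {"tx": -0.02, "ty": 0.01}, {"tx": -0.02, "ty": 0.01}]' | python3 drive.py
```

```text
time_s: 5.4
ee_pos: [554.0, -18.8, 16.9]
ee_rot: [180.0, 0.0, 166.5]
force: [-2.5, -0.5, 0.8]
gripper_width: 0.7
gripper_force: 1.1
time_s: 6.1
ee_pos: [565.8, -15.0, 16.9]
ee_rot: [180.0, -0.0, 166.5]
force: [-2.6, 1.3, 0.4]
gripper_width: 0.1
gripper_force: 1.0
```

Run:
```python
from h import *
cv2.imwrite("pics/t2.png",cv2.resize(env.grab_frame("top")[100:280,180:400],None,fx=3,fy=3))
```

```text
(no output)
```

View pics/t2.png

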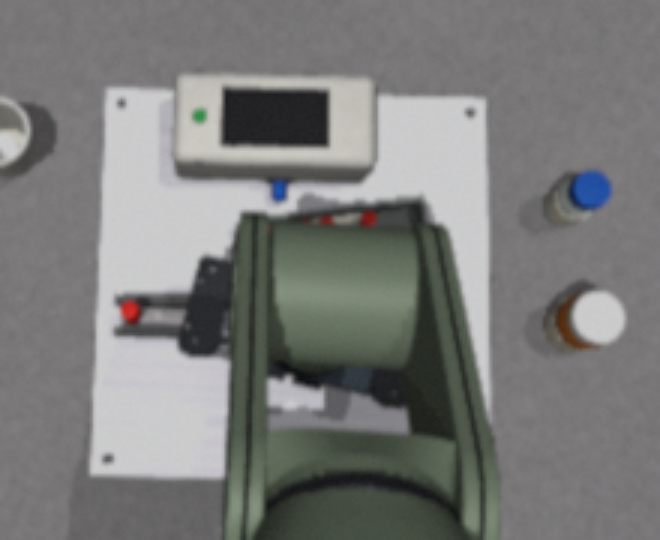

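The tray is a few degrees short of home and the plunger tip at (279,196) is just ahead. I go on at 10 mm/s and watch the force.

Converted, -0.9 mm is -0.018, 0.5 mm is 0.01.

```bash
for i in 1; do echo '[{"tx": -0.018, "ty": 0.01}, {"tx": -0.018, "ty": 0.01}, {"tx": -0.018, "ty": 0.01}, {"tx": -0.018, "ty": 0.01}]' | python3 drive.py | grep -E 'pos|force: \['; done; echo '[{"tx": -0.018, "ty": 0.008}, {"tx": -0.018, "ty": 0.008}, {"tx": -0.018, "ty": 0.008}]' | python3 drive.py | grep -E 'pos|force: \['
```

```text
ee_pos: [569.9, -13.9, 16.9]
force: [-1.6, -0.0, -0.1]
ee_pos: [572.8, -13.3, 16.9]
force: [-2.3, 0.4, -0.1]
```

Converted, -0.9 mm is -0.018, 0.4 mm is 0.008.

```bash
echo '[{"tx": -0.018, "ty": 0.008}, {"tx": -0.018, "ty": 0.008}]' | python3 drive.py | grep -E 'pos|force: \['; echo '[{"tx": -0.018, "ty": 0.008}, {"tx": -0.018, "ty": 0.008}]' | python3 drive.py | grep -E 'pos|force: \['
```

```text
ee_pos: [574.7, -13.0, 16.9]
force: [-2.2, 0.8, 0.2]
ee_pos: [576.7, -12.7, 16.9]
force: [-1.7, 0.6, 0.1]
```

Converted, -0.7 mm is -0.014, 0.3 mm is 0.006.

```bash
echo '[{"tx": -0.014, "ty": 0.006}, {"tx": -0.014, "ty": 0.006}]' | python3 drive.py | grep -E 'pos|force: \['; echo '[{"tx": -0.014, "ty": 0.006}, {"tx": -0.014, "ty": 0.006}]' | python3 drive.py | grep -E 'pos|force: \['
```

```text
ee_pos: [578.1, -12.4, 16.9]
force: [-2.6, -0.4, 0.2]
ee_pos: [579.2, -12.1, 16.9]
force: [-3.1, 0.9, 1.0]
```

```bash
for i in 1; do echo '[{"tx": -0.01, "ty": 0.004}, {"tx": -0.01, "ty": 0.004}]' | python3 drive.py | grep -E 'pos|force: \['; done; echo '[{"tx": -0.01, "ty": 0.004}, {"tx": -0.01, "ty": 0.004}]' | python3 drive.py | grep -E 'pos|force: \['
```

```text
ee_pos: [579.4, -12.1, 16.8]
force: [-5.9, -0.9, 4.0]
ee_pos: [579.5, -12.0, 16.7]
force: [-8.3, -1.6, 3.4]
```

Converted, -0.5 mm is -0.01, 0.1 mm is 0.002.

```bash
echo '[{"tx": -0.01, "ty": 0.002}, {"tx": -0.01, "ty": 0.002}]' | python3 drive.py | grep -E 'pos|force: \['; echo '[{"tx": -0.01, "ty": 0.002}]' | python3 drive.py | grep -E 'pos|force: \['
```

```text
ee_pos: [579.5, -12.0, 16.6]
force: [-8.8, -0.0, 4.4]
ee_pos: [579.7, -11.9, 16.5]
force: [-9.8, 1.3, 5.0]
```

Run:
```python
from h import *
a=env.grab_frame("top")[120:220,220:350];b=env.grab_frame("side")[150:290,200:350]
s=env.state();print(s["force"],s["torque"],s["ee_pos"])
a=cv2.resize(a,(520,400),interpolation=2)[:, :380];b=cv2.resize(b,(420,400),interpolation=2)
cv2.imwrite("pics/p3.png",np.hstack([a,b]))
```

```text
[-9.05369202 -0.73558132  3.7591579 ] [0.00785497 1.51501346 0.01289424] [579.77631309 -11.87529868  16.5459868 ]
```

View pics/p3.png

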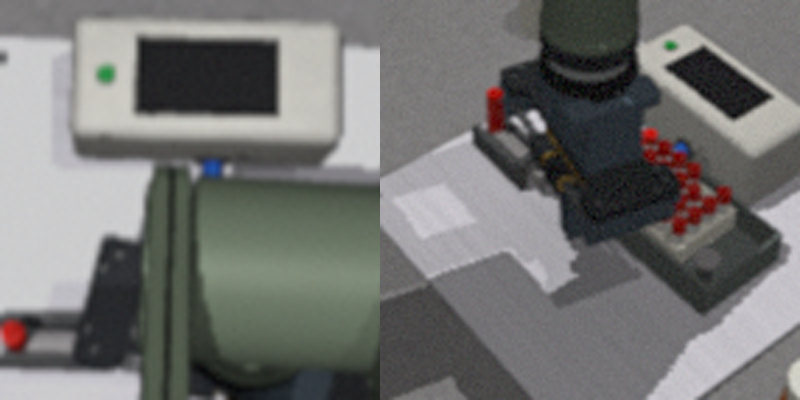

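Converted, -0.5 mm is -0.01, 0.1 mm is 0.002.

```bash
echo '[{"tx": -0.01, "ty": 0.002}, {"tx": -0.01, "ty": 0.002}]' | python3 drive.py | grep -E 'pos|force: \['; echo '[{"tx": -0.01, "ty": 0.002}, {"tx": -0.01, "ty": 0.002}]' | python3 drive.py | grep -E 'pos|force: \['
```

```text
ee_pos: [580.4, -11.7, 16.5]
force: [-10.4, 0.4, 4.5]
ee_pos: [581.4, -11.6, 16.5]
force: [-10.4, 1.0, 4.9]
```

It is now sliding with the plunger at about 10 N. I continue to the stop.

Converted, -0.6 mm is -0.012, 0.1 mm is 0.002.

```bash
for i in 1; do echo '[{"tx": -0.012, "ty": 0.002}, {"tx": -0.012, "ty": 0.002}, {"tx": -0.012, "ty": 0.002}]' | python3 drive.py | grep -E 'pos|force: \['; done; echo '[{"tx": -0.01, "ty": 0.002}, {"tx": -0.01, "ty": 0.002}]' | python3 drive.py | grep -E 'pos|force: \['
```

```text
ee_pos: [583.1, -11.5, 16.4]
force: [-10.0, 2.9, 4.7]
ee_pos: [584.1, -11.5, 16.4]
force: [-9.9, 2.4, 4.9]
```

Converted, -0.5 mm is -0.01, 0.1 mm is 0.002.

```bash
echo '[{"tx": -0.01, "ty": 0.002}, {"tx": -0.01, "ty": 0.002}]' | python3 drive.py | grep -E 'pos|force: \['; echo '[{"tx": -0.01, "ty": 0.002}, {"tx": -0.01, "ty": 0.002}]' | python3 drive.py | grep -E 'pos|force: \[';echo '[{"tx": -0.01, "ty": 0.002}, {"tx": -0.01, "ty": 0.002}]' | python3 drive.py | grep -E 'pos|force: \['
```

```text
ee_pos: [585.1, -11.4, 16.4]
force: [-10.2, 2.0, 4.8]
ee_pos: [586.0, -11.3, 16.3]
force: [-10.9, 2.8, 4.3]
ee_pos: [586.2, -11.4, 16.2]
force: [-12.1, 2.7, 5.9]
```

Converted, -0.5 mm is -0.01, 0.1 mm is 0.002.

```bash
echo '[{"tx": -0.01, "ty": 0.002}, {"tx": -0.01, "ty": 0.002}]' | python3 drive.py | grep -E 'pos|force: \['; echo '[{"tx": -0.01, "ty": 0.002}, {"tx": -0.01, "ty": 0.002}]' | python3 drive.py | grep -E 'pos|force: \[';echo '[{"tx": -0.008, "ty": 0.002}, {}]' | python3 drive.py | grep -E 'pos|force: \['
```

```text
ee_pos: [586.2, -11.5, 16.1]
force: [-13.7, 1.4, 5.7]
ee_pos: [586.3, -11.5, 16.0]
force: [-15.7, 0.7, 6.5]
ee_pos: [586.3, -11.6, 15.9]
force: [-15.5, 2.7, 8.3]
```

Converted, -0.5 mm is -0.01, -0.3 mm is -0.006.

```bash
echo '[{"tx": -0.01, "ty": 0.002}, {"tx": -0.006}, {}]' | python3 drive.py | grep -E 'pos|force: \['; echo '[{}, {}]' | python3 drive.py | grep -E 'pos|force: \['
```

```text
ee_pos: [586.3, -11.6, 15.8]
force: [-16.7, 2.0, 9.0]
ee_pos: [586.3, -11.6, 15.8]
force: [-18.4, 1.8, 8.4]
```

The stop is found at TCP x = 586.3 and the push is about 17.5 N. I hold.

```bash
echo '[{}, {}, {}, {}, {}]' | python3 drive.py | grep -E 'pos|force: \['; echo '[{}, {}, {}, {}, {}, {}, {}]' | python3 drive.py | grep -E 'time|pos|force: \['
```

```text
ee_pos: [586.3, -11.6, 15.9]
force: [-16.7, 1.9, 9.2]
time_s: 12.25
ee_pos: [586.3, -11.6, 15.9]
force: [-17.9, 1.2, 8.7]
```

Converted, -45 mm is -0.9, -2.4 mm is -0.048.

```bash
echo '[{"tx": 0.06, "ty": -0.014}, {"tx": 0.12, "ty": -0.028}, {"tx": 0.2, "ty": -0.048}, {"tx": 0.12, "ty": -0.024}, {"tz": -0.3}, {"tz": -0.7}, {"tz": -0.9}, {"tz": -0.7}]' | python3 drive.py
echo '[{"drz": -0.0375}, {"drz": -0.0375}, {}]' | python3 drive.py
```

```text
time_s: 13.05
ee_pos: [569.8, -12.3, 149.6]
ee_rot: [180.0, 0.2, 166.5]
force: [0.4, -0.2, 0.5]
gripper_width: 0.3
gripper_force: 0.0
time_s: 13.35
ee_pos: [569.3, -12.3, 147.7]
ee_rot: [-180.0, 0.1, -180.0]
force: [0.8, -0.0, -0.8]
gripper_width: 0.9
gripper_force: 0.0
```

Converted, 40 mm is 0.8, 35 mm is 0.7.

```bash
echo '[{"tx": -0.02, "ty": 0.34}, {"tx": -0.08, "ty": 0.8}, {"tx": -0.08, "ty": 0.8}, {"tx": -0.08, "ty": 0.8}, {"tx": -0.06, "ty": 0.7}, {"tx": -0.02, "ty": 0.3}, {}]' | python3 drive.py
python3 - <<'E'
from h import *
cv2.imwrite("pics/s4.png",cv2.resize(env.grab_frame("side")[140:320,180:400],None,fx=3,fy=3))
E
```

```text
time_s: 14.05
ee_pos: [585.3, 177.2, 146.5]
ee_rot: [180.0, -0.0, -179.8]
force: [0.3, -1.2, -0.5]
gripper_width: 0.0
gripper_force: 0.0
```

View pics/s4.png

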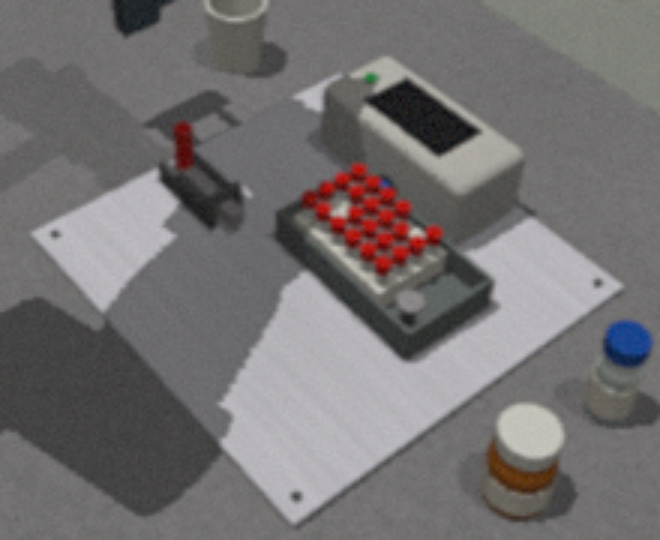

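The tray is home against the plunger, the bystanders have not moved and the knob is free. I go down behind the knob and approach it.

Converted, 35 mm is 0.7, 30 mm is 0.6.

```bash
echo '[{"tz": 0.4}, {"tz": 0.7}, {"tz": 0.6}, {"tz": 0.24}, {"tz": 0.08}, {"ty": -0.16}, {"ty": -0.2}, {"ty": -0.12}]' | python3 drive.py
echo '[{"ty": -0.06}, {"ty": -0.06}, {"ty": -0.06}, {"ty": -0.06}, {"ty": -0.06}]' | python3 drive.py
```

```text
time_s: 14.9
ee_pos: [586.5, 149.7, 47.4]
ee_rot: [180.0, 0.1, -180.0]
force: [-0.0, 0.4, 0.6]
gripper_width: 0.1
gripper_force: 0.0
time_s: 15.4
ee_pos: [585.7, 136.4, 46.1]
ee_rot: [179.9, 0.0, -180.0]
force: [-0.0, 2.8, 0.1]
gripper_width: 0.5
gripper_force: 1.2
```

Converted, -4 mm is -0.08.

```bash
echo '[{"ty": -0.08}, {"ty": -0.08}, {"ty": -0.08}, {"ty": -0.08}, {"ty": -0.08}, {"ty": -0.08}]' | python3 drive.py|grep -E 'pos|force: \['
echo '[{"ty": -0.04}, {"ty": -0.04}, {"ty": -0.03}, {"ty": -0.03}]' | python3 drive.py|grep -E 'pos|force: \['
```

```text
ee_pos: [585.6, 111.6, 46.0]
force: [-0.9, 2.4, 1.9]
ee_pos: [585.6, 104.8, 45.9]
force: [-1.3, 1.6, 2.0]
```

Converted, -1.5 mm is -0.03.

```bash
echo '[{"ty": -0.03}, {"ty": -0.03}, {}]' | python3 drive.py|grep -E 'pos|force: \['
echo '[{"ty": -0.03}, {"ty": -0.03}, {}]' | python3 drive.py|grep -E 'pos|force: \['
```

```text
ee_pos: [585.7, 101.7, 45.9]
force: [0.1, 1.4, 1.2]
ee_pos: [585.7, 98.7, 45.9]
force: [-1.9, 1.5, 1.1]
```

Converted, -1.5 mm is -0.03.

```bash
echo '[{"ty": -0.03}, {"ty": -0.03}, {}]' | python3 drive.py|grep -E 'pos|force: \['
echo '[{"ty": -0.02}, {"ty": -0.02}, {}]' | python3 drive.py|grep -E 'pos|force: \['
```

```text
ee_pos: [585.7, 97.8, 46.0]
force: [-1.2, 8.4, 0.6]
ee_pos: [585.7, 97.7, 46.1]
force: [-1.2, 14.8, 1.5]
```

Hard stop at y = 97.7, consistent with 45 mm of travel. I back off, lift and check.

Converted, -40 mm is -0.8, -20 mm is -0.4.

```bash
echo '[{}, {}, {}, {"ty": 0.12}, {"ty": 0.3}, {"ty": 0.3}, {"tz": -0.4}, {"tz": -0.8}]' | python3 drive.py
echo '[{"ty": 0.4, "tz": -0.8}, {"ty": 0.7, "tz": -0.4}, {"ty": 0.7}, {"ty": 0.4}, {}]' | python3 drive.py
python3 - <<'E'
from h import *
a=env.grab_frame("side")[140:320,180:400];b=env.grab_frame("top")[110:270,190:400]
cv2.imwrite("pics/p5.png",np.hstack([cv2.resize(a,(400,327),interpolation=2),cv2.resize(b,(400,327),interpolation=2)]))
t=env.grab_frame("top");s=env.grab_frame("side")
def c(im,x0,y0,x1,y1):
    h=cv2.cvtColor(im[y0:y1,x0:x1],cv2.COLOR_BGR2HSV);m=((h[...,0]<8)|(h[...,0]>172))&(h[...,1]>150)&(h[...,2]>60)
    y,x=np.nonzero(m);return (x.mean()+x0,y.mean()+y0,len(x)) if len(x) else None
print(c(t,205,190,250,225))
k=c(t,205,190,250,225)
if k: print(onz("top",k[:2],65))
E
```

```text
time_s: 18.4
ee_pos: [583.3, 130.5, 103.3]
ee_rot: [-179.9, -0.4, -179.9]
force: [1.5, 0.7, 0.3]
gripper_width: 0.4
gripper_force: 0.0
time_s: 18.9
ee_pos: [584.9, 242.4, 165.1]
ee_rot: [-180.0, -0.1, -179.7]
force: [-0.4, -0.4, 0.3]
gripper_width: 0.5
gripper_force: 0.0
(np.float64(240.11764705882354), np.float64(203.94117647058823), 34)
[586.25408103  78.89072956  65.        ]
```

View pics/p5.png

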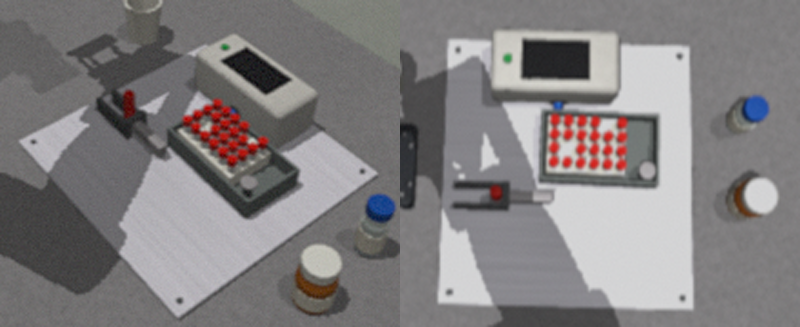

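Run:
```python
from h import *
print("knob before",onz("top",(223.1,203.4),65),"nose",onz("top",(269.8,206.4),28))
im=env.grab_frame("top");g=im[195:215,255:285].max(2)
print(g[8:16,6:22])
a=cv2.imread("pics/top0.png")[195:215,240:275].max(2);print(a[5:16])
s=cv2.imread("pics/side0.png");n=env.grab_frame("side")
def c(im,x0,y0,x1,y1):
    h=cv2.cvtColor(im[y0:y1,x0:x1],cv2.COLOR_BGR2HSV);m=((h[...,0]<8)|(h[...,0]>172))&(h[...,1]>150)&(h[...,2]>50)
    n,_,st,ce=cv2.connectedComponentsWithStats(m.astype(np.uint8));return [(q.tolist(),(w+[x0,y0]).round(1).tolist()) for q,w in zip(st[1:],ce[1:]) if q[4]>8]
A=c(s,225,170,262,212);B=c(n,225,170,272,220);print(A,B)
for q in A+B: print(onz("side",q[1],54 if 0 else 56))
```

```text
knob before [586.72028688 120.73195671  65.        ] nose [585.58454561   3.85600655  28.        ]
[[143 149 147 143 144 142 142 139 141 152 189 212 214 213 213 212]
 [151 157 153 153 152 149 148 148 142 151 197 212 212 213 211 212]
 [160 168 168 168 168 165 166 165 152 150 199 213 213 213 213 213]
 [168 179 178 178 179 179 178 175 157 150 200 214 212 212 212 211]
 [167 179 179 178 175 178 177 174 159 157 201 214 213 211 213 213]
 [129 139 139 142 146 148 150 153 161 182 209 215 214 214 211 212]
 [103 104 102 113 137 152 155 163 184 206 213 212 212 211 211 213]
 [121 121 120 124 151 180 192 196 207 212 213 212 212 213 212 213]]
[[ 76  73  74  73  78  80  79  85 110 134 171 180 181 182 184 185 185 184
  184 185 184 185 185 184 186 184 185 184 184 184 186 185 184 184 185]
 [ 58  58  61  64  76  76  77  84 108 122 143 148 148 158 176 180 184 184
  185 184 186 184 185 185 183 185 185 183 185 184 185 186 184 186 184]
 [ 70  69  68  71  76  77  78  83 105 109 115 115 117 128 146 159 180 186
  185 184 185 186 184 185 185 186 183 184 184 186 185 185 184 185 184]
 [117 115 109  90  79  77  78
[... 590 characters left out ...]
51 151 151 141 128 153 168 180 185
  185 186 184 185 185 185 183 185 185 185 186 184 184 184 185 184 179]
 [112 112 108  89  81  78  75  79 110 127 131 130 128 139 173 182 185 184
  186 184 186 183 184 184 186 185 185 185 185 185 184 184 186 183 177]
 [ 80  80  83  77  79  76  74  76 106 146 154 152 154 164 181 185 185 185
  185 186 185 183 185 185 184 186 185 184 186 184 183 185 186 181 176]
 [ 73  75  72  72  75  75  81  98 133 172 180 180 179 182 184 184 184 184
  184 184 184 185 183 184 184 186 185 186 185 185 184 184 184 179 170]]
[([13, 11, 6, 15, 65], [240.6, 187.6])] [([23, 20, 6, 15, 69], [250.4, 197.1])]
[585.67609187 122.26902212  56.        ]
[584.0986185  79.078265   56.       ]
```

The knob sits at station y ≈ 198.5 (nominal 199) and the bolt nose at ≈ 123.4 (nominal 124), so the bolt is fully across behind the tray. The tray is home, the bystanders are in place and the arm is clear.

```bash
python3 -c "
from workcell import env
print(env.job_done())"
```

```text
the job is handed in; nothing more can be done
None
```

The job is handed in (no verdict came back): I pressed the tray home at about 17.5 N of wrist push for over a second, then slid the bolt across to its hard stop; the last pictures show the tube, jar and beaker where they stood and the arm clear of everything.

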